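# Lock the manicure caddy's cover with its blade key

### The job

Take the yellow-gripped blade key out of its white stand, put its blade into the slot of the brass cam lock on the green caddy and turn the lock clockwise (seen from above) the quarter turn to its stop, so that the red tongue lies over the white cover. Then stand the key back upright in the stand it came from and let go.

Things in the scene. Friction and masses are not known exactly. Their poses are not given: they have to be found in the camera images.
- key_grip (a point): Loose blade key, about 60 g (sizes in mm): upright yellow grip 26 wide (x), 14 thick (y), 44 high, on a steel collar disc 54 across, 5 thick; wedge blade below it, 16 deep, 24 wide (x), 4 thick at tip, 8 at root. Point: grip centre, 22 above the collar's top, 43 above the blade tip; z up. Half-turn symmetric. Starts hung upright by the collar in its stand. Not the black-gripped twin.
- stand_mouth (a point): The key's own stand, fixed: white ring, 72 mm outside diameter, 44 bore, 26 high. Point: centre of its mouth, level with the ring's top; z up. With the key home its collar lies on the ring, the grip centre 27 above this point; any yaw will do. It is the empty one of the two stands once the key is out.
- cam_slot (a point): Brass cam lock, 54 mm across, 16 high, on the fixed green caddy (top 70 above the sill). Point: on the turning axis, level with the brass top; z up, x along the slot towards the red tongue; axes turn with it. Open slot right across: 12 deep, 10 wide, flared to 18 in the top 4. Blade on the slot's floor: grip centre 31 above this point. Blade has about 10 degrees of play before it drives.
- cam (a joint): Turn of the cam lock in rad: grows clockwise seen from above; 0 fully open, 1.571 at the stop (seated, red tongue over the white cover). Starts between 0 and 0.25. Light friction, about 0.05 N m; it stays where it is left.
There are look-alikes about, which are no part of the job. What is shaped like the part that bears key_grip but pink is not meant.

How it is judged:
By the outcome, as a careful person would: the job done as asked, in the order asked, and still so for the second after the job is handed in, with the robot touching nothing.
It also fails if it takes over 51 s, if anything falls off the work surface, if the arm or the gripper's body presses on something with over 40 N, if the wrist force passes 120 N, or if a joint passes its speed limit or range.

### The arm

A 6-joint arm with a two-finger parallel gripper is mounted at the origin on the work surface. World frame = base frame: x ahead of the robot, y to its left, z up, the work surface at z = 0. Lengths are in m, angles in rad, forces in N, time in s.
With the tool pointing down it reaches from about 0.35 to 0.975 m from the base axis. Payload 4.9 kg.
Tool frame: the origin (TCP) lies on the centre line of the jaws, within the pads' length; the fingertips stand 14 mm ahead of it and the grasp point (between the pads) lies 5 mm behind it; z points along the fingers, y is the line along which they close (so a half turn about z gives the same grasp; the last joint's range is limited). The gripper opens to 85 mm and grips with 20 to 120 N. Pads are 22 mm wide; open, the fingers measure 114 mm over their backs; the gripper's body (76 mm by 85 mm) begins 54 mm behind the grasp point. The pads swing forward as they close: fully open they stand 13 mm farther back than shut.
Start: joints at [-1.272, 0.053, 1.613, -0, 1.476, -0.119], TCP at [0.254, -0.571, 0.245] pointing down, gripper open.
Joint ranges: [-3.01, 3.01], [-1.01, 2.22], [0.06, 2.58], [-1.02, 4.17], [0.09, 2.62], [-3.14, 3.14]. Speed limits (rad/s): [2.57, 2.57, 3.14, 3.14, 3.14, 3.14].

### API

Orientations are given as a unit quaternion [w, x, y, z].
In Python, from plant import * gives the robot as it stands.
- The arm moves only by the tool send_rows, never from a script. Its argument "steps" is a list of rows, each an object with "translation": the shift along the tool's x, y, z in cm, a list of three; "delta_rot": the turn, a rotation vector about the tool's x, y, z in rad, a list of three; "jaw": the finger opening in cm, from 0 to 8.54. In form: [{"translation": [dx, dy, dz], "delta_rot": [rx, ry, rz], "jaw": jaw}, ...]. A call has exactly 8 rows; each row is the pose to reach, as a shift and turn from the pose commanded when the call began, along the tool's axes at that moment; what a row does not reach only later rows make up. A row lasts 1/10 s, in which the tool goes at most 50 mm and 8.59 degrees, less where a joint would pass 70% of its speed; a pose out of reach is approached as far as the arm can. A call with a gripper value outside its range is refused whole. The fingers move at their own pace and stop on an object; the grip force is fixed at half the most. Time passes only in rows, so rows that repeat a pose let the fingers close, or fill a call up. It gives the time, the measured TCP pose, the force, the opening and the grip force at its end, in the units of the state.
- state(): the state, without advancing time (a new reading comes with each control period).
- grab_frame(name): name is "side" or "top" or "wrist"; returns a dict with "pixels" (384x512x3 uint8, blue, green, red), "range_z" (384x512 float32, m along the optical axis (not along the pixel's ray), 0 where there is no reading), "fx", "fy", "cx", "cy" (pixels), "dist" ([k1, k2, p1, p2, k3] as OpenCV has them; the pictures are not rectified), "rvec" (rotation vector, rad) and "tvec" (3), from world to camera coordinates, as OpenCV has them. Camera axes: x right, y down, z forward; pixel columns grow to the right and rows downward; lengths in m; the calibration is good to about 2 mm. A picture is of the moment at which its call begins.
- job_done(): hands the job in; it is judged then, once.
The state is a dict: "time": time; "joint_pos": joint angles; "joint_vel": joint speeds; "joint_efforts": joint torques, N m; "tool_pos": TCP position; "tool_rot": TCP orientation; "contact_force": force on the tool from outside, world axes, zero at the start; "ft_torque": the same for the moment, N m; "gripper_width": opening from 0.0 (shut) to 1.0 (fully open); "grasp_force": force on a finger pad.
Only numpy, scipy, OpenCV 4.12 (cv2) and the standard library are available. Lean on these libraries where they do the work, as an engineer would, in place of code of your own. Each camera call takes 0.05 s, during which the arm holds its last target. There are 200 camera calls.

## Working session

There is one attempt and no reset: what is moved stays moved. The work goes in short steps, Python scripts to look and compute and a tool call to move; the robot and the scene stay as the last step left them, time stands still between calls to the robot, and variables do not carry over. Pictures are saved under pics/ and viewed, at most 10 in all, crops included, and the job is handed in when it is done.

Besides the shell and the picture viewer there is one more tool, called after "Emit:" as name([rows], argument=value, ...), one row to a line, values as JSON. send_rows: Moves the arm, as the interface text tells. Its arguments: {"type":"object","properties":{"steps":{"type":"array","items":{"type":"object","properties":{"translation":{"type":"array","items":{"type":"number"}},"delta_rot":{"type":"array","items":{"type":"number"}},"jaw":{"type":"number"}}}}},"required":["steps"]}

```bash
mkdir -p pics; cat > h.py <<'E'
from plant import *
import numpy as np, cv2, pickle
from scipy.spatial.transform import Rotation as R
def grab(n,save=None):
    f=grab_frame(n)
    if save: cv2.imwrite('pics/'+save,f['pixels']); pickle.dump(f,open('pics/'+save+'.pkl','wb'))
    return f
def K(f): return np.array([[f['fx'],0,f['cx']],[0,f['fy'],f['cy']],[0,0,1.]])
def ray(f,uv):
    p=cv2.undistortPoints(np.array(uv,float).reshape(-1,1,2),K(f),np.array(f['dist'],float)).reshape(-1,2)
    M=cv2.Rodrigues(np.array(f['rvec'],float))[0]
    d=np.c_[p,np.ones(len(p))]@M; o=-M.T@np.array(f['tvec'],float).ravel()
    return o,d
def onplane(f,uv,z):
    o,d=ray(f,uv); return o+d*((z-o[2])/d[:,2])[:,None]
def depthpts(f,uv):
    uv=np.array(uv).reshape(-1,2); o,d=ray(f,uv)
    return o+d*f['range_z'][uv[:,1].astype(int),uv[:,0].astype(int)][:,None]
def tool():
    s=state(); q=np.array(s['tool_rot']); return np.array(s['tool_pos']),R.from_quat(q[[1,2,3,0]])
def rel(p):  # world point -> translation in cm in tool axes
    t,r=tool(); return r.inv().apply(np.array(p)-t)*100
E
python3 - <<'E'
from h import *
for n in ('side','top','wrist'):
    f=grab(n,n+'0.png'); 
a=[cv2.imread(f'pics/{n}0.png') for n in('top','side')]
t,r=tool();print(t,r.as_matrix().round(3),state()['contact_force'])
E
```

```text
[ 0.2534587  -0.57080149  0.24434209] [[ 0.914  0.406 -0.   ]
 [ 0.406 -0.914  0.002]
 [ 0.    -0.002 -1.   ]] [-0.36623891  0.87335064  0.07201003]
```

View pics/top0.png

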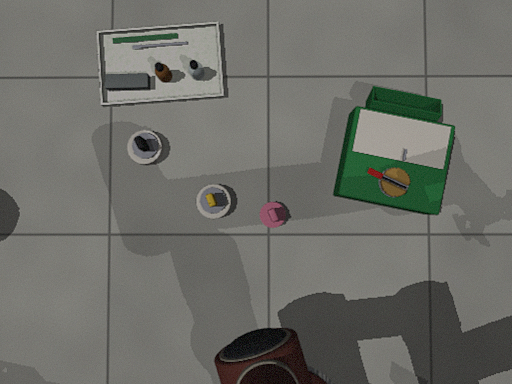

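View pics/side0.png

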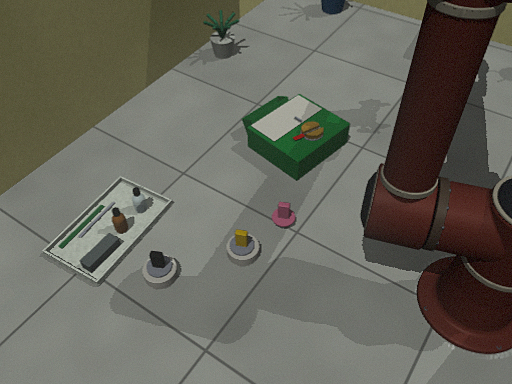

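The top view shows the yellow key in its stand at (212,200), the brass lock at (395,182) with the red tongue at (375,174), the pink decoy at (272,214) and the black twin at (145,146). The side view agrees: yellow key at (241,238), lock at (312,130).

```bash
python3 - <<'E'
from h import *
for n in('top','side'):
    f=pickle.load(open(f'pics/{n}0.png.pkl','rb')); hsv=cv2.cvtColor(f['pixels'],cv2.COLOR_BGR2HSV)
    o,_=ray(f,[[0,0]]);print(n,'cam',o.round(3))
    for nm,lo,hi in(('yellow',(20,150,90),(32,255,255)),('brass',(10,80,80),(22,200,255)),('red',(0,180,90),(6,255,255)),('green',(55,120,30),(80,255,255))):
        m=cv2.inRange(hsv,lo,hi)
        k,l,st,c=cv2.connectedComponentsWithStats(m)
        for i in np.argsort(-st[1:,4])[:2]+1:
            if st[i,4]<15: continue
            v,u=np.where(l==i); p=depthpts(f,np.c_[u,v]); 
            print(nm,st[i],c[i].round(1),'med',np.median(p,0).round(4),'zmax',np.percentile(p[:,2],[5,50,95]).round(3), 'xy5-95',np.percentile(p[:,:2],[3,97],axis=0).round(3).tolist())
E
```

```text
top cam [0.438 0.063 0.909]
yellow [206 193   9  13  73] [210.2 199.4] med [0.4531 0.1586 0.0747] zmax [0.073 0.075 0.077] xy5-95 [[0.441, 0.151], [0.463, 0.165]]
brass [385 168  25  17 253] [398.  175.1] med [ 0.4982 -0.203   0.0855] zmax [0.082 0.086 0.088] xy5-95 [[0.483, -0.221], [0.511, -0.181]]
brass [381 180  25  17 226] [391.7 188.9] med [ 0.4713 -0.189   0.0857] zmax [0.082 0.086 0.088] xy5-95 [[0.46, -0.212], [0.487, -0.172]]
red [368 168  15  10  55] [374.4 172.5] med [ 0.5029 -0.159   0.0772] zmax [0.073 0.077 0.079] xy5-95 [[0.496, -0.174], [0.511, -0.149]]
green [ 334   86  121  129 6287] [392.5 156.8] med [ 0.513  -0.2038  0.0689] zmax [0.027 0.069 0.072] xy5-95 [[0.437, -0.297], [0.666, -0.099]]
green [150  34  20   6  42] [160.4  36.1] med [0.8024 0.2708 0.0078] zmax [0.006 0.008 0.011] xy5-95 [[0.796, 0.254], [0.807, 0.293]]
side cam [0.081 0.637 0.883]
yellow [235 230  12  17 162] [240.6 237.5] med [0.4524 0.1635 0.0634] zmax [0.036 0.063 0.075] xy5-95 [[0.443, 0.154], [0.463, 0.169]]
yellow [302 122  15   9  59] [308.3 126. ] med [ 0.5004 -0.1996  0.0849] zmax [0.082 0.085 0.087] xy5-95 [[0.488, -0.217], [0.511, -0.18]]
brass [302 122  17  10 104] [308.9 125.7] med [ 0.5001 -0.2005  0.085 ] zmax [0.082 0.085 0.088] xy5-95 [[0.484, -0.219], [0.512, -0.177]]
brass [306 128  17   8  77] [315.4 132. ] med [ 0.4726 -0.1872  0.0859] zmax [0.082 0.086 0.089] xy5-95 [[0.463, -0.207], [0.488, -0.171]]
red [293 134  12   6  33] [298.5 136.5] med [ 0.5045 -0.1587  0.077 ] zmax [0.071 0.077 0.079] xy5-95 [[0.496, -0.173], [0.514, -0.148]]
green [ 242   96  107   84 2616] [294.5 136.4] med [ 0.5056 -0.1546  0.0678] zmax [0.017 0.068 0.072] xy5-95 [[0.437, -0.288], [0.667, -0.093]]
green [ 59 222  29  26  85] [ 71.7 235.5] med [0.7973 0.3422 0.0076] zmax [0.004 0.008 0.01 ] xy5-95 [[0.791, 0.301], [0.804, 0.375]]
```

Emit:
send_rows([
  {"translation": [4.5, -3, 0], "delta_rot": [0, 0, 0], "jaw": 4},
  {"translation": [9, -6, 0], "delta_rot": [0, 0, 0], "jaw": 4},
  {"translation": [13.5, -9, 0], "delta_rot": [0, 0, 0], "jaw": 4},
  {"translation": [18, -12, 0], "delta_rot": [0, 0, 0], "jaw": 4},
  {"translation": [22, -15, 0], "delta_rot": [0, 0, 0], "jaw": 4},
  {"translation": [26, -18, 0], "delta_rot": [0, 0, 0], "jaw": 4},
  {"translation": [30, -21, 0], "delta_rot": [0, 0, 0], "jaw": 4},
  {"translation": [34, -24, 0], "delta_rot": [0, 0, 0], "jaw": 4},
])

```text
time: 0.95
tool_pos: [0.4595, -0.2261, 0.2451]
tool_rot: [0.0, 0.978, 0.207, 0.0]
contact_force: [0.5, 0.1, 0.2]
gripper_width: 0.464
grasp_force: 0.0
```

```bash
python3 - <<'E'
from h import *
f=grab('wrist','w1.png'); o,d=ray(f,[[256,192]]);print(o.round(3),d.round(3)); t,r=tool(); print(t,r.apply([1,0,0]),state()['time'])
E
```

```text
[ 0.52  -0.199  0.372] [[-0.247 -0.114 -0.962]]
[ 0.46228391 -0.22014111  0.24516048] [0.91133924 0.4116307  0.00457823] 1.0
```

View pics/w1.png

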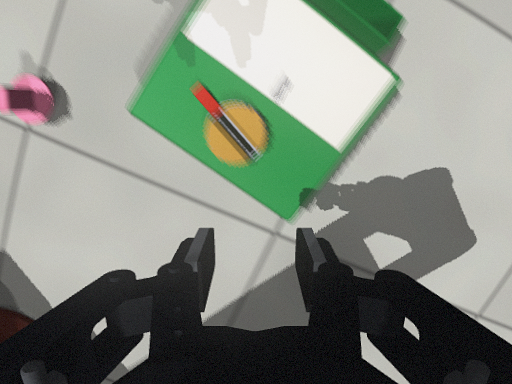

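The wrist view (slightly motion-blurred) shows the brass lock at (237,133) with the tongue at (205,97), and the pink decoy at the left. I'll take a settled frame to measure the axis and slot direction.

```bash
python3 - <<'E'
from h import *
grab('wrist');f=grab('wrist','w2.png'); hsv=cv2.cvtColor(f['pixels'],cv2.COLOR_BGR2HSV)
m=cv2.inRange(hsv,(10,100,100),(26,255,255)); m[220:]=0
k,l,st,c=cv2.connectedComponentsWithStats(m); ids=[i for i in range(1,k) if st[i,4]>150]; print(st[ids].tolist())
m=np.isin(l,ids).astype(np.uint8)
v,u=np.where(m); P=onplane(f,np.c_[u,v],0.086)
hull=cv2.convexHull((P[:,:2]*1e4).astype(np.float32)); print('lock circ',[np.round(np.array(x)/1e4,4) for x in cv2.minEnclosingCircle(hull)])
print('depth z',np.percentile(depthpts(f,np.c_[u,v])[:,2],[10,50,90]))
# slot direction: line separating halves
hs=[onplane(f,np.c_[np.where(l==i)[1],np.where(l==i)[0]],0.086).mean(0)[:2] for i in ids]; print('halves',hs)
if len(hs)==2:
    e=hs[1]-hs[0]; print('slot yaw deg',np.degrees(np.arctan2(e[0],-e[1])), 'mid',(hs[0]+hs[1])/2)
r=cv2.inRange(hsv,(0,170,100),(6,255,255)); r[220:]=0
v,u=np.where(r); Q=onplane(f,np.c_[u,v],0.078)[:,:2]; print('red',len(u),Q.mean(0)); C=np.array(cv2.minEnclosingCircle(hull)[0])/1e4; e=Q.mean(0)-C; print('tongue yaw',np.degrees(np.arctan2(e[1],e[0])))
w=cv2.inRange(hsv,(0,0,170),(180,40,255)); w[200:]=0
f=pickle.load(open('pics/top0.png.pkl','rb')); hsv=cv2.cvtColor(f['pixels'],cv2.COLOR_BGR2HSV)
m=cv2.inRange(hsv,(20,150,90),(32,255,255)); m[:,:190]=0;m[:,230:]=0
v,u=np.where(m);P=onplane(f,np.c_[u,v],0.075)[:,:2]; a=cv2.minAreaRect((P*1e4).astype(np.float32)); print('key rect',a,np.linalg.eigh(np.cov(P.T)))
t,r=tool(); print(t,r.as_rotvec())
E
```

```text
[[229, 111, 43, 46, 1015], [212, 124, 43, 47, 1026]]
lock circ [array([ 0.4861, -0.1984]), np.float64(0.0274)]
depth z [0.08186212 0.08437592 0.08538289]
halves [array([ 0.49937117, -0.20464011]), array([ 0.47377525, -0.19237329])]
slot yaw deg -115.6060376948521 mid [ 0.48657321 -0.1985067 ]
red 396 [ 0.50325134 -0.1626547 ]
tongue yaw 64.39360732304621
key rect ((4521.1455078125, 1582.45458984375), (238.1204071044922, 115.2492446899414), 21.91919708251953) EighResult(eigenvalues=array([1.11563340e-05, 4.64587297e-05]), eigenvectors=array([[ 0.36043345, -0.93278493],
       [-0.93278493, -0.36043345]]))
[ 0.45985339 -0.22569127  0.24503696] [-3.07127706e+00 -6.59660968e-01  4.48800085e-04]
```

Emit:
send_rows([
  {"translation": [1, -4.4, 0.5], "delta_rot": [0, 0, 0], "jaw": 4},
  {"translation": [2, -8.8, 1], "delta_rot": [0, 0, 0], "jaw": 4},
  {"translation": [3, -13.2, 2], "delta_rot": [0, 0, 0], "jaw": 4},
  {"translation": [4, -17.6, 3], "delta_rot": [0, 0, 0], "jaw": 4},
  {"translation": [5, -22, 4], "delta_rot": [0, 0, 0], "jaw": 4},
  {"translation": [6, -26.4, 5], "delta_rot": [0, 0, 0.05], "jaw": 4},
  {"translation": [7, -31, 6], "delta_rot": [0, 0, 0.05], "jaw": 4},
  {"translation": [8, -35.4, 7], "delta_rot": [0, 0, 0.05], "jaw": 4},
])

```text
time: 1.9
tool_pos: [0.3881, 0.1283, 0.175]
tool_rot: [0.0, 0.983, 0.182, 0.0]
contact_force: [0.9, 0.3, 0.4]
gripper_width: 0.467
grasp_force: 0.0
```

```bash
python3 - <<'E'
from h import *
for i in range(3): grab('wrist')
f=grab('wrist','w3.png'); hsv=cv2.cvtColor(f['pixels'],cv2.COLOR_BGR2HSV)
m=cv2.inRange(hsv,(20,150,70),(34,255,255)); v,u=np.where(m); D=depthpts(f,np.c_[u,v])
s=D[:,2]>0.070; P=onplane(f,np.c_[u,v],0.075)[s][:,:2]; a=cv2.minAreaRect((P*1e4).astype(np.float32)); e=np.linalg.eigh(np.cov(P.T))[1][:,1]
print(len(u),s.sum(),a,'yaw',np.degrees(np.arctan2(e[1],e[0])),'zmax',np.percentile(D[:,2],95))
# stand ring top: light pixels with depth z~0.026
vv,uu=np.mgrid[0:384,0:512]; A=depthpts(f,np.c_[uu.ravel(),vv.ravel()]); 
q=(abs(A[:,2]-0.026)<0.006)&(np.hypot(A[:,0]-.452,A[:,1]-.159)<.05)&(hsv[...,2].ravel()>120)&(hsv[...,1].ravel()<40)
h=cv2.convexHull((onplane(f,np.c_[uu.ravel(),vv.ravel()][q],0.026)[:,:2]*1e4).astype(np.float32)); print('stand',q.sum(),[np.array(x)/1e4 for x in cv2.minEnclosingCircle(h)],A[q][:,2].mean())
t,r=tool(); print(t,r.as_matrix().round(4))
E
```

```text
630 630 ((4527.91845703125, 1573.201904296875), (244.46644592285156, 120.00778198242188), 21.271507263183594) yaw -159.54634066257225 zmax 0.07463619314791528
stand 4056 [array([0.45036562, 0.15742452]), np.float64(0.03576166076660156)] 0.02683679551644213
[0.38830396 0.12762951 0.17491887] [[ 9.327e-01  3.607e-01 -6.000e-04]
 [ 3.607e-01 -9.327e-01 -1.000e-03]
 [-1.000e-03  7.000e-04 -1.000e+00]]
```

View pics/w3.png

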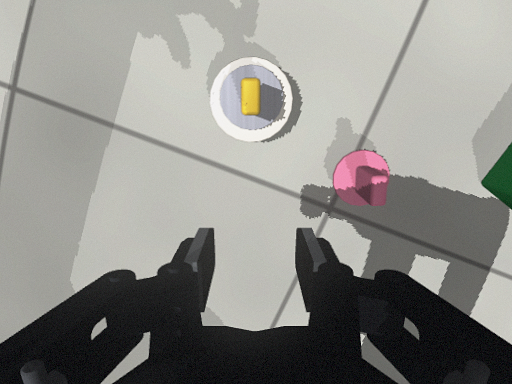

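Key at (250,97) in its white stand, with the pads already aligned to its yaw and pink decoy clear at (362,180).

Emit:
send_rows([
  {"translation": [4, -0.2, 2], "delta_rot": [0, 0, 0], "jaw": 4},
  {"translation": [7.1, -0.45, 4], "delta_rot": [0, 0, 0], "jaw": 4},
  {"translation": [7.1, -0.45, 6], "delta_rot": [0, 0, 0], "jaw": 4},
  {"translation": [7.1, -0.45, 8.5], "delta_rot": [0, 0, 0], "jaw": 4},
  {"translation": [7.1, -0.45, 10.5], "delta_rot": [0, 0, 0], "jaw": 4},
  {"translation": [7.1, -0.45, 12], "delta_rot": [0, 0, 0], "jaw": 4},
  {"translation": [7.1, -0.45, 12.3], "delta_rot": [0, 0, 0], "jaw": 4},
  {"translation": [7.1, -0.45, 12.3], "delta_rot": [0, 0, 0], "jaw": 4},
])

```text
time: 2.9
tool_pos: [0.4537, 0.1559, 0.0523]
tool_rot: [0.0, 0.983, 0.181, -0.0]
contact_force: [0.9, -0.2, 0.2]
gripper_width: 0.468
grasp_force: 0.0
```

Emit:
send_rows([
  {"translation": [0, 0, 0], "delta_rot": [0, 0, 0], "jaw": 0},
  {"translation": [0, 0, 0], "delta_rot": [0, 0, 0], "jaw": 0},
  {"translation": [0, 0, 0], "delta_rot": [0, 0, 0], "jaw": 0},
  {"translation": [0, 0, 0], "delta_rot": [0, 0, 0], "jaw": 0},
  {"translation": [0, 0, 0], "delta_rot": [0, 0, 0], "jaw": 0},
  {"translation": [0, 0, 0], "delta_rot": [0, 0, 0], "jaw": 0},
  {"translation": [0, 0, 0], "delta_rot": [0, 0, 0], "jaw": 0},
  {"translation": [0, 0, 0], "delta_rot": [0, 0, 0], "jaw": 0},
])

```text
time: 3.7
tool_pos: [0.4544, 0.1576, 0.0538]
tool_rot: [0.0, 0.983, 0.183, 0.001]
contact_force: [-0.2, -3.0, 6.1]
gripper_width: 0.155
grasp_force: 59.0
```

Emit:
send_rows([
  {"translation": [0, 0, -1], "delta_rot": [0, 0, 0], "jaw": 0},
  {"translation": [0, 0, -3], "delta_rot": [0, 0, 0], "jaw": 0},
  {"translation": [0, 0, -6], "delta_rot": [0, 0, 0], "jaw": 0},
  {"translation": [0, 0, -9], "delta_rot": [0, 0, 0], "jaw": 0},
  {"translation": [0, 0, -12], "delta_rot": [0, 0, 0], "jaw": 0},
  {"translation": [0, 0, -12], "delta_rot": [0, 0, 0], "jaw": 0},
  {"translation": [0, 0, -12], "delta_rot": [0, 0, 0], "jaw": 0},
  {"translation": [0, 0, -12], "delta_rot": [0, 0, 0], "jaw": 0},
])

```text
time: 4.5
tool_pos: [0.452, 0.1575, 0.1707]
tool_rot: [-0.0, 0.983, 0.183, -0.001]
contact_force: [-0.1, -0.7, -0.9]
gripper_width: 0.156
grasp_force: 58.3
```

```bash
python3 - <<'E'
from h import *
f=grab('wrist','w4.png'); t,r=tool(); print(t,r.as_matrix().round(4)); print(rel([.486,-.198,.18]))
E
```

```text
[0.45186312 0.15747061 0.17039022] [[ 9.331e-01  3.597e-01 -3.500e-03]
 [ 3.597e-01 -9.331e-01 -5.000e-04]
 [-3.400e-03 -8.000e-04 -1.000e+00]]
[-9.60410962 34.39502568 -0.95583055]
```

View pics/w4.png

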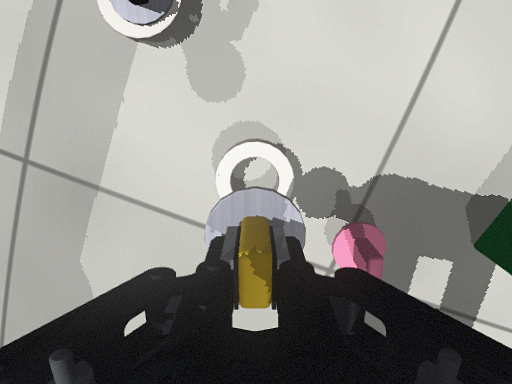

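The key is held squarely in the pads (256,260), collar at (255,215); the empty stand is at (255,175).

Emit:
send_rows([
  {"translation": [-1.2, 4.3, -0.5], "delta_rot": [0, 0, -0.1], "jaw": 0},
  {"translation": [-2.4, 8.6, -1], "delta_rot": [0, 0, -0.2], "jaw": 0},
  {"translation": [-3.6, 12.9, -1], "delta_rot": [0, 0, -0.3], "jaw": 0},
  {"translation": [-4.8, 17.2, -1], "delta_rot": [0, 0, -0.4], "jaw": 0},
  {"translation": [-6, 21.5, -1], "delta_rot": [0, 0, -0.5], "jaw": 0},
  {"translation": [-7.2, 25.8, -1], "delta_rot": [0, 0, -0.6], "jaw": 0},
  {"translation": [-8.4, 30.1, -1], "delta_rot": [0, 0, -0.7], "jaw": 0},
  {"translation": [-9.6, 34.4, -1], "delta_rot": [0, 0, -0.757], "jaw": 0},
])

```text
time: 5.35
tool_pos: [0.4863, -0.1993, 0.1805]
tool_rot: [-0.001, 0.845, 0.534, -0.001]
contact_force: [0.4, 1.5, 0.1]
gripper_width: 0.158
grasp_force: 58.5
```

```bash
python3 - <<'E'
from h import *
for i in range(3): grab('wrist')
f=grab('wrist','w5.png'); t,r=tool(); M=r.as_matrix();print(t,M.round(4),np.degrees(np.arctan2(M[1,0],M[0,0]))); print(rel([.486,-.198,.13]))
hsv=cv2.cvtColor(f['pixels'],cv2.COLOR_BGR2HSV)
# collar in the hand: gray-lilac pixels at height of collar
vv,uu=np.mgrid[0:384,0:512]; U=np.c_[uu.ravel(),vv.ravel()]; A=depthpts(f,U); L=(A-t)@M
q=(abs(L[:,2]-0.022)<.004)&(np.hypot(L[:,0],L[:,1])<.035); print(q.sum(), np.percentile(L[q],[2,98],axis=0))
y=(hsv[...,0].ravel()>=18)&(hsv[...,0].ravel()<=34)&(hsv[...,1].ravel()>140)&(L[:,2]<0.02)&(np.hypot(L[:,0],L[:,1])<.03); print('grip',y.sum(),np.percentile(L[y],[2,98],axis=0))
E
```

```text
[ 0.48633209 -0.19831024  0.18050901] [[ 4.335e-01  9.011e-01 -2.900e-03]
 [ 9.011e-01 -4.335e-01  2.200e-03]
 [ 7.000e-04 -3.500e-03 -1.000e+00]] 64.3085573966845
[ 0.00999796 -0.02548627  5.05103153]
3241 [[-0.0046813  -0.0252502   0.02233343]
 [ 0.02305176  0.02478025  0.02552015]]
grip 2926 [[-0.01305167 -0.00652477 -0.02185057]
 [ 0.0108986   0.00641822  0.01630254]]
```

View pics/w5.png

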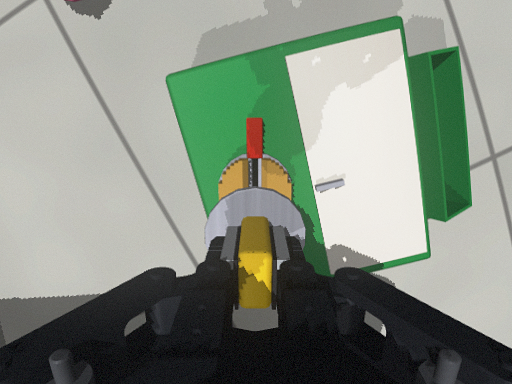

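The key's blade is in line with the slot (255,172) and the red tongue (255,137); lock directly below. Descending.

Emit:
send_rows([
  {"translation": [0.1, 0, 1.5], "delta_rot": [0, 0, 0], "jaw": 0},
  {"translation": [0.1, 0, 3], "delta_rot": [0, 0, 0], "jaw": 0},
  {"translation": [0.1, 0, 4.3], "delta_rot": [0, 0, 0], "jaw": 0},
  {"translation": [0.1, 0, 5], "delta_rot": [0, 0, 0], "jaw": 0},
  {"translation": [0.1, 0, 5.3], "delta_rot": [0, 0, 0], "jaw": 0},
  {"translation": [0.1, 0, 5.6], "delta_rot": [0, 0, 0], "jaw": 0},
  {"translation": [0.1, 0, 5.8], "delta_rot": [0, 0, 0], "jaw": 0},
  {"translation": [0.1, 0, 5.8], "delta_rot": [0, 0, 0], "jaw": 0},
])

```text
time: 6.35
tool_pos: [0.4878, -0.1971, 0.1245]
tool_rot: [0.0, 0.846, 0.533, 0.0]
contact_force: [-0.5, -0.1, -1.1]
gripper_width: 0.155
grasp_force: 58.6
```

Emit:
send_rows([
  {"translation": [0, 0, 0.1], "delta_rot": [0, 0, 0], "jaw": 0},
  {"translation": [0, 0, 0.2], "delta_rot": [0, 0, 0], "jaw": 0},
  {"translation": [0, 0, 0.3], "delta_rot": [0, 0, 0], "jaw": 0},
  {"translation": [0, 0, 0.4], "delta_rot": [0, 0, 0], "jaw": 0},
  {"translation": [0, 0, 0.5], "delta_rot": [0, 0, 0], "jaw": 0},
  {"translation": [0, 0, 0.6], "delta_rot": [0, 0, 0], "jaw": 0},
  {"translation": [0, 0, 0.6], "delta_rot": [0, 0, 0], "jaw": 0},
  {"translation": [0, 0, 0.6], "delta_rot": [0, 0, 0], "jaw": 0},
])

```text
time: 7.15
tool_pos: [0.4876, -0.197, 0.1182]
tool_rot: [-0.0, 0.846, 0.533, -0.0]
contact_force: [-0.4, 0.1, -1.1]
gripper_width: 0.157
grasp_force: 58.6
```

Emit:
send_rows([
  {"translation": [0, 0, 0], "delta_rot": [0, 0, 0.12], "jaw": 0},
  {"translation": [0, 0, 0], "delta_rot": [0, 0, 0.24], "jaw": 0},
  {"translation": [0, 0, 0], "delta_rot": [0, 0, 0.36], "jaw": 0},
  {"translation": [0, 0, 0], "delta_rot": [0, 0, 0.48], "jaw": 0},
  {"translation": [0, 0, 0], "delta_rot": [0, 0, 0.6], "jaw": 0},
  {"translation": [0, 0, 0], "delta_rot": [0, 0, 0.72], "jaw": 0},
  {"translation": [0, 0, 0], "delta_rot": [0, 0, 0.84], "jaw": 0},
  {"translation": [0, 0, 0], "delta_rot": [0, 0, 0.96], "jaw": 0},
])

```text
time: 7.95
tool_pos: [0.4877, -0.1972, 0.1184]
tool_rot: [0.0, 0.997, 0.08, 0.0]
contact_force: [-0.3, -0.8, -0.7]
gripper_width: 0.158
grasp_force: 58.6
```

```bash
python3 - <<'E'
from h import *
f=grab('wrist','w6.png'); t,r=tool(); M=r.as_matrix();print(t,np.degrees(np.arctan2(M[1,0],M[0,0])),state()['contact_force'],state()['ft_torque'])
hsv=cv2.cvtColor(f['pixels'],cv2.COLOR_BGR2HSV)
v,u=np.where(cv2.inRange(hsv,(0,170,80),(6,255,255))); Q=onplane(f,np.c_[u,v],0.078)[:,:2]; e=np.median(Q,0)-[.4865,-.198]; print(len(u),e,np.degrees(np.arctan2(e[1],e[0])))
E
```

```text
[ 0.48774656 -0.19715919  0.11838144] 9.002082118185928 [ 0.7906258  -0.55790849 -0.31544076] [-0.09136089 -0.02720719  0.0399718 ]
991 [0.0362697 0.0155141] 23.158468328183336
```

Emit:
send_rows([
  {"translation": [0, 0, 0], "delta_rot": [0, 0, 0.08], "jaw": 0},
  {"translation": [0, 0, 0], "delta_rot": [0, 0, 0.16], "jaw": 0},
  {"translation": [0, 0, 0], "delta_rot": [0, 0, 0.24], "jaw": 0},
  {"translation": [0, 0, 0], "delta_rot": [0, 0, 0.32], "jaw": 0},
  {"translation": [0, 0, 0], "delta_rot": [0, 0, 0.4], "jaw": 0},
  {"translation": [0, 0, 0], "delta_rot": [0, 0, 0.44], "jaw": 0},
  {"translation": [0, 0, 0], "delta_rot": [0, 0, 0.48], "jaw": 0},
  {"translation": [0, 0, 0], "delta_rot": [0, 0, 0.52], "jaw": 0},
])

```text
time: 8.8
tool_pos: [0.4877, -0.1974, 0.1184]
tool_rot: [0.0, 0.984, -0.176, 0.0]
contact_force: [-0.6, -0.4, -1.1]
gripper_width: 0.155
grasp_force: 58.6
```

```bash
cat > c.py <<'E'
from h import *
import sys
f=grab('wrist',sys.argv[1]); t,r=tool(); M=r.as_matrix();s=state();print(t,np.degrees(np.arctan2(M[1,0],M[0,0])),s['contact_force'],s['ft_torque'],s['joint_efforts'][5],s['joint_pos'][5])
hsv=cv2.cvtColor(f['pixels'],cv2.COLOR_BGR2HSV)
v,u=np.where(cv2.inRange(hsv,(0,170,80),(6,255,255))); Q=onplane(f,np.c_[u,v],0.078)[:,:2]; e=np.median(Q,0)-[.4865,-.198]; print(len(u),e,np.degrees(np.arctan2(e[1],e[0])))
E
python3 c.py w7.png
```

```text
[ 0.48769293 -0.19735972  0.11839278] -20.381870817830926 [-0.22091524 -1.41714834 -1.01633828] [-0.21182099  0.0047544   0.02418819] 0.16146318521350622 1.4010295110744486
352 [ 0.04243803 -0.00726464] -9.713876716491958
```

Emit:
send_rows([
  {"translation": [0, 0, 0], "delta_rot": [0, 0, 0.03], "jaw": 0},
  {"translation": [0, 0, 0], "delta_rot": [0, 0, 0.06], "jaw": 0},
  {"translation": [0, 0, 0], "delta_rot": [0, 0, 0.09], "jaw": 0},
  {"translation": [0, 0, 0], "delta_rot": [0, 0, 0.12], "jaw": 0},
  {"translation": [0, 0, 0], "delta_rot": [0, 0, 0.14], "jaw": 0},
  {"translation": [0, 0, 0], "delta_rot": [0, 0, 0.16], "jaw": 0},
  {"translation": [0, 0, 0], "delta_rot": [0, 0, 0.16], "jaw": 0},
  {"translation": [0, 0, 0], "delta_rot": [0, 0, 0.16], "jaw": 0},
])

```text
time: 9.65
tool_pos: [0.4876, -0.1973, 0.1184]
tool_rot: [0.0, 0.967, -0.254, -0.0]
contact_force: [-1.3, -3.2, -1.4]
gripper_width: 0.152
grasp_force: 58.8
```

```bash
python3 c.py w8.png
```

```text
[ 0.48757807 -0.19730906  0.11833327] -29.47781911673392 [-1.16662633 -3.88388865 -1.67276836] [-0.71569646  0.2608538   0.46662587] 0.4953262209892273 1.559900613548995
113 [ 0.0481967  -0.01077427] -12.601163230522953
```

Emit:
send_rows([
  {"translation": [0, 0, 0], "delta_rot": [0, 0, 0.02], "jaw": 0},
  {"translation": [0, 0, 0], "delta_rot": [0, 0, 0.04], "jaw": 0},
  {"translation": [0, 0, 0], "delta_rot": [0, 0, 0.06], "jaw": 0},
  {"translation": [0, 0, 0], "delta_rot": [0, 0, 0.06], "jaw": 0},
  {"translation": [0, 0, 0], "delta_rot": [0, 0, 0.06], "jaw": 0},
  {"translation": [0, 0, 0], "delta_rot": [0, 0, 0.06], "jaw": 0},
  {"translation": [0, 0, 0], "delta_rot": [0, 0, 0.06], "jaw": 0},
  {"translation": [0, 0, 0], "delta_rot": [0, 0, 0.06], "jaw": 0},
])

```text
time: 10.5
tool_pos: [0.4875, -0.1973, 0.1183]
tool_rot: [0.0, 0.959, -0.284, -0.0]
contact_force: [-2.1, -4.5, -0.0]
gripper_width: 0.155
grasp_force: 60.6
```

```bash
python3 c.py w9.png
```

```text
[ 0.48749287 -0.19730488  0.11835717] -32.939142412222736 [-2.11916447 -4.05175133 -0.7495003 ] [-0.88179749  0.44225641  0.96232761] 0.9672905132174492 1.620354251294449
48 [ 0.04615773 -0.00707788] -8.717899397325038
```

View pics/w9.png

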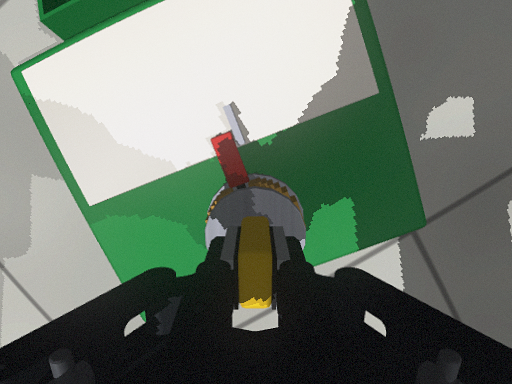

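Seated: the red tongue (228,160) lies over the white cover against the stop peg at (233,122), with 1 N m at the stop. I'll unload the key to mid-play, then lift.

Emit:
send_rows([
  {"translation": [0, 0, 0], "delta_rot": [0, 0, -0.05], "jaw": 0},
  {"translation": [0, 0, 0], "delta_rot": [0, 0, -0.1], "jaw": 0},
  {"translation": [0, 0, 0], "delta_rot": [0, 0, -0.15], "jaw": 0},
  {"translation": [0, 0, 0], "delta_rot": [0, 0, -0.2], "jaw": 0},
  {"translation": [0, 0, 0], "delta_rot": [0, 0, -0.22], "jaw": 0},
  {"translation": [0, 0, 0], "delta_rot": [0, 0, -0.22], "jaw": 0},
  {"translation": [0, 0, 0], "delta_rot": [0, 0, -0.22], "jaw": 0},
  {"translation": [0, 0, 0], "delta_rot": [0, 0, -0.22], "jaw": 0},
])

```text
time: 11.35
tool_pos: [0.4879, -0.1968, 0.1184]
tool_rot: [-0.0, 0.984, -0.177, 0.0]
contact_force: [0.4, -1.8, -0.8]
gripper_width: 0.153
grasp_force: 58.8
```

```bash
python3 c.py w10.png
```

```text
[ 0.48783112 -0.1967765   0.11840329] -20.39394097670815 [ 0.08795797 -0.88256076  0.0218392 ] [-0.20326494 -0.05484009  0.04501701] 0.015191618003882468 1.4011711167710135
501 [ 0.04369111 -0.0101432 ] -13.070093871323051
```

Free. Lift straight up.

Emit:
send_rows([
  {"translation": [0, 0, -0.5], "delta_rot": [0, 0, 0], "jaw": 0},
  {"translation": [0, 0, -1], "delta_rot": [0, 0, 0], "jaw": 0},
  {"translation": [0, 0, -2], "delta_rot": [0, 0, 0], "jaw": 0},
  {"translation": [0, 0, -3], "delta_rot": [0, 0, 0], "jaw": 0},
  {"translation": [0, 0, -4.5], "delta_rot": [0, 0, 0], "jaw": 0},
  {"translation": [0, 0, -6], "delta_rot": [0, 0, 0], "jaw": 0},
  {"translation": [0, 0, -6], "delta_rot": [0, 0, 0], "jaw": 0},
  {"translation": [0, 0, -6], "delta_rot": [0, 0, 0], "jaw": 0},
])

```text
time: 12.2
tool_pos: [0.488, -0.1972, 0.1792]
tool_rot: [0.0, 0.984, -0.177, 0.001]
contact_force: [-0.7, -0.1, -0.9]
gripper_width: 0.158
grasp_force: 58.8
```

```bash
python3 c.py w11.png; python3 - <<'E'
from h import *
f=pickle.load(open('pics/w11.png.pkl','rb')); t,r=tool(); M=r.as_matrix(); print(rel([.451,.1575,.17]),M.round(3).tolist())
hsv=cv2.cvtColor(f['pixels'],cv2.COLOR_BGR2HSV)
vv,uu=np.mgrid[0:384,0:512]; A=depthpts(f,np.c_[uu.ravel(),vv.ravel()]); L=(A-t)@M
q=(abs(L[:,2]-0.023)<.005)&(np.hypot(L[:,0],L[:,1])<.035)&(hsv[...,1].ravel()<80); print(q.sum(), np.percentile(L[q],[2,98],axis=0))
y=(hsv[...,0].ravel()>=18)&(hsv[...,0].ravel()<=34)&(hsv[...,1].ravel()>140)&(L[:,2]<0.02)&(np.hypot(L[:,0],L[:,1])<.03); print('grip',y.sum(),np.percentile(L[y],[2,98],axis=0))
P=L[q]; print('collar tilt fit',np.linalg.lstsq(np.c_[P[:,:2],np.ones(len(P))],P[:,2],rcond=None)[0])
E
```

```text
[ 0.48756229 -0.19695652  0.17827768] -20.353695272450974 [-0.34078842 -0.25311373 -0.63158866] [-0.01806848  0.03030966 -0.09458157] 7.057529046505806e-05 1.400499211830833
515 [ 0.0373701  -0.00783432] -11.840098711158756
[-15.75641217 -31.96080277   0.83068598] [[0.938, -0.348, -0.0], [-0.348, -0.938, 0.0], [-0.0, -0.0, -1.0]]
3225 [[-0.00261952 -0.02408932  0.02194918]
 [ 0.02539028  0.02574378  0.02491456]]
grip 2945 [[-0.01112245 -0.00558137 -0.06761424]
 [ 0.01280958  0.00745677  0.01581313]]
collar tilt fit [0.01374564 0.00143606 0.02310957]
```

View pics/w11.png

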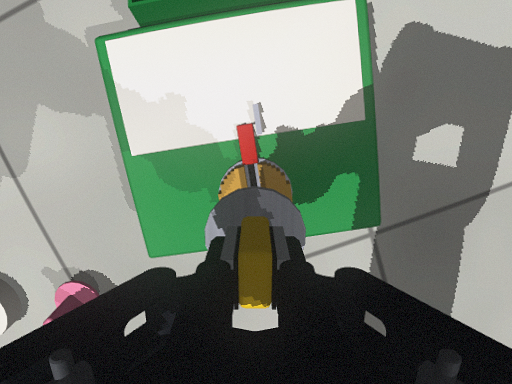

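Tongue (246,143) rests at the peg over the cover, and the key (255,260) is free above. Back to the stand.

Emit:
send_rows([
  {"translation": [-2, -4, 0], "delta_rot": [0, 0, 0], "jaw": 0},
  {"translation": [-4, -8, 0], "delta_rot": [0, 0, 0], "jaw": 0},
  {"translation": [-6, -12, 0], "delta_rot": [0, 0, 0], "jaw": 0},
  {"translation": [-8, -16, 0], "delta_rot": [0, 0, 0], "jaw": 0},
  {"translation": [-10, -20, 0], "delta_rot": [0, 0, 0], "jaw": 0},
  {"translation": [-12, -24, 0], "delta_rot": [0, 0, 0], "jaw": 0},
  {"translation": [-14, -28, 0], "delta_rot": [0, 0, 0], "jaw": 0},
  {"translation": [-15.8, -32, 0], "delta_rot": [0, 0, 0], "jaw": 0},
])

```text
time: 13.05
tool_pos: [0.4496, 0.1596, 0.1773]
tool_rot: [0.0, 0.984, -0.177, -0.001]
contact_force: [0.7, 0.8, -0.0]
gripper_width: 0.155
grasp_force: 58.8
```

```bash
python3 - <<'E'
from h import *
for i in range(4): grab('top')
f=grab('wrist','w12.png'); t,r=tool(); M=r.as_matrix(); print(t,rel([.4505,.1575,.06]),M.round(3).tolist())
hsv=cv2.cvtColor(f['pixels'],cv2.COLOR_BGR2HSV)
vv,uu=np.mgrid[0:384,0:512]; U=np.c_[uu.ravel(),vv.ravel()];A=depthpts(f,U)
q=(abs(A[:,2]-0.026)<0.005)&(np.hypot(A[:,0]-.452,A[:,1]-.159)<.05)
P=A[q][:,:2]; d=np.hypot(*(P-[.4505,.1575]).T); print(q.sum(),'radii',np.percentile(d,[1,5,50,95,99]))
E
```

```text
[0.4503313  0.15769962 0.17745551] [ 3.60173009e-02 -2.65853260e-03  1.17455249e+01] [[0.938, -0.347, -0.002], [-0.347, -0.938, -0.001], [-0.001, 0.001, -1.0]]
2030 radii [0.02197043 0.02280034 0.02976147 0.03538732 0.03597793]
```

Emit:
send_rows([
  {"translation": [0, 0, 2.5], "delta_rot": [0, 0, 0], "jaw": 0},
  {"translation": [0, 0, 5], "delta_rot": [0, 0, 0], "jaw": 0},
  {"translation": [0, 0, 7.5], "delta_rot": [0, 0, 0], "jaw": 0},
  {"translation": [0, 0, 9.5], "delta_rot": [0, 0, 0], "jaw": 0},
  {"translation": [0, 0, 11], "delta_rot": [0, 0, 0], "jaw": 0},
  {"translation": [0, 0, 11.7], "delta_rot": [0, 0, 0], "jaw": 0},
  {"translation": [0, 0, 12.1], "delta_rot": [0, 0, 0], "jaw": 0},
  {"translation": [0, 0, 12.1], "delta_rot": [0, 0, 0], "jaw": 0},
])

```text
time: 14.1
tool_pos: [0.451, 0.1573, 0.0572]
tool_rot: [0.0, 0.984, -0.177, -0.0]
contact_force: [0.2, 0.5, 0.3]
gripper_width: 0.159
grasp_force: 58.9
```

Emit:
send_rows([
  {"translation": [0, 0, 0.1], "delta_rot": [0, 0, 0], "jaw": 0},
  {"translation": [0, 0, 0.1], "delta_rot": [0, 0, 0], "jaw": 0},
  {"translation": [0, 0, 0.2], "delta_rot": [0, 0, 0], "jaw": 0},
  {"translation": [0, 0, 0.2], "delta_rot": [0, 0, 0], "jaw": 0},
  {"translation": [0, 0, 0.25], "delta_rot": [0, 0, 0], "jaw": 0},
  {"translation": [0, 0, 0.25], "delta_rot": [0, 0, 0], "jaw": 0},
  {"translation": [0, 0, 0.25], "delta_rot": [0, 0, 0], "jaw": 0},
  {"translation": [0, 0, 0.25], "delta_rot": [0, 0, 0], "jaw": 0},
])

```text
time: 14.9
tool_pos: [0.4508, 0.158, 0.0548]
tool_rot: [-0.0, 0.984, -0.177, 0.0]
contact_force: [-0.2, -0.6, 0.1]
gripper_width: 0.16
grasp_force: 58.9
```

Emit:
send_rows([
  {"translation": [0, 0, 0.05], "delta_rot": [0, 0, 0], "jaw": 0},
  {"translation": [0, 0, 0.1], "delta_rot": [0, 0, 0], "jaw": 0},
  {"translation": [0, 0, 0.1], "delta_rot": [0, 0, 0], "jaw": 0},
  {"translation": [0, 0, 0.15], "delta_rot": [0, 0, 0], "jaw": 0},
  {"translation": [0, 0, 0.15], "delta_rot": [0, 0, 0], "jaw": 0},
  {"translation": [0, 0, 0.15], "delta_rot": [0, 0, 0], "jaw": 0},
  {"translation": [0, 0, 0.15], "delta_rot": [0, 0, 0], "jaw": 0},
  {"translation": [0, 0, 0.15], "delta_rot": [0, 0, 0], "jaw": 0},
])

```text
time: 15.7
tool_pos: [0.4509, 0.158, 0.0538]
tool_rot: [0.0, 0.984, -0.177, 0.0]
contact_force: [-4.0, -0.8, 5.8]
gripper_width: 0.156
grasp_force: 59.8
```

Contact (about 6 N). Release, opening to 4 cm, then rise straight up.

Emit:
send_rows([
  {"translation": [0, 0, 0], "delta_rot": [0, 0, 0], "jaw": 2},
  {"translation": [0, 0, 0], "delta_rot": [0, 0, 0], "jaw": 3},
  {"translation": [0, 0, 0], "delta_rot": [0, 0, 0], "jaw": 4},
  {"translation": [0, 0, 0], "delta_rot": [0, 0, 0], "jaw": 4},
  {"translation": [0, 0, 0], "delta_rot": [0, 0, 0], "jaw": 4},
  {"translation": [0, 0, -0.5], "delta_rot": [0, 0, 0], "jaw": 4},
  {"translation": [0, 0, -1.5], "delta_rot": [0, 0, 0], "jaw": 4},
  {"translation": [0, 0, -3], "delta_rot": [0, 0, 0], "jaw": 4},
])

```text
time: 16.5
tool_pos: [0.4503, 0.1578, 0.0836]
tool_rot: [0.0, 0.984, -0.177, -0.001]
contact_force: [-0.9, -0.4, 0.7]
gripper_width: 0.466
grasp_force: 0.0
```

Emit:
send_rows([
  {"translation": [0, 0, -2], "delta_rot": [0, 0, 0], "jaw": 4},
  {"translation": [0, 0, -5], "delta_rot": [0, 0, 0], "jaw": 4},
  {"translation": [0, 0, -9], "delta_rot": [0, 0, 0], "jaw": 4},
  {"translation": [-3, 0, -12], "delta_rot": [0, 0, 0], "jaw": 4},
  {"translation": [-6, 0, -13], "delta_rot": [0, 0, 0], "jaw": 4},
  {"translation": [-6, 0, -13], "delta_rot": [0, 0, 0], "jaw": 4},
  {"translation": [-6, 0, -13], "delta_rot": [0, 0, 0], "jaw": 4},
  {"translation": [-6, 0, -13], "delta_rot": [0, 0, 0], "jaw": 4},
])

```text
time: 17.3
tool_pos: [0.3947, 0.1786, 0.2131]
tool_rot: [0.0, 0.984, -0.177, -0.0]
contact_force: [0.4, -0.4, 0.4]
gripper_width: 0.47
grasp_force: 0.0
```

```bash
python3 - <<'E'
from h import *
f=grab('wrist','w13.png'); g=grab('side','s13.png')
hsv=cv2.cvtColor(f['pixels'],cv2.COLOR_BGR2HSV); v,u=np.where(cv2.inRange(hsv,(20,150,70),(34,255,255))); D=depthpts(f,np.c_[u,v]); print(len(u),np.median(D,0),np.percentile(D[:,2],[5,95]))
a=cv2.resize(f['pixels'],None,fx=.78,fy=.78); b=cv2.resize(g['pixels'][80:290,180:380],(380,399)); cv2.imwrite('pics/c13.png',np.hstack([a[:299],b[:299]]))
E
```

```text
468 [0.44966546 0.15747061 0.07343496] [0.07184722 0.07463871]
```

View pics/c13.png

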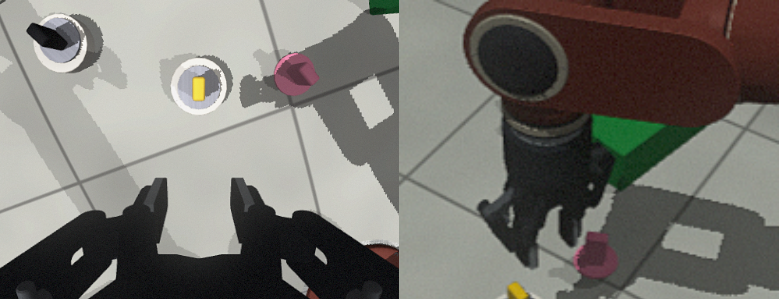

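The key stands upright and centred in its stand at (199,88) in the crop, top at 74 mm, with the gripper clear. Handing in.

```bash
python3 -c "
from plant import *
print(job_done())"
```

```text
the job is handed in; nothing more can be done
None
```

The cam lock is turned clockwise to its stop with the red tongue over the white cover, the key stands upright and released in its own stand, and the job was handed in at about 17 s; no verdict was shown.

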